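# Wedge the cork block tight in the bench jig

## Robot

A 7-joint arm with a two-finger parallel gripper is mounted at the origin on a cart in front of the work surface, level with it; the furniture and walls round the work are solid. World frame = base frame: x ahead of the robot, y to its left, z up, the work surface at z = 0. Lengths are in m, angles in rad, forces in N, time in s.
With the tool pointing down it reaches from about 0.4 to 0.875 m from the base axis. Payload 19.3 kg.
Tool frame: the origin (TCP) lies on the centre line of the jaws, within the pads' length; the fingertips stand 17 mm ahead of it and the grasp point (between the pads) lies 2 mm behind it (bot.tip_reach is the distance from the TCP to the fingertips, in m); z points along the fingers, y is the line along which they close (so a half turn about z gives the same grasp; the last joint's range is limited). The gripper opens to 85 mm and grips with 20 to 120 N. Pads are 22 mm wide; open, the fingers measure 114 mm over their backs; the gripper's body (76 mm by 85 mm) begins 54 mm behind the grasp point. The pads swing forward as they close: fully open they stand 13 mm farther back than shut.
Start: joints at [1.235, 0.521, -0.036, 1.599, 0.021, 1.021, -0.113], TCP at [0.164, -0.603, 0.248] pointing down, gripper open.
Joint ranges: [-2.91, 2.91], [-0.3, 2.13], [-1.5, 1.42], [0.17, 2.43], [-1.26, 4.41], [0.16, 1.93], [-2.52, 2.52]. Speed limits (rad/s): [1.89, 1.89, 2.39, 2.39, 3.01, 3.01, 3.01].

## Interface

Orientations are given as a unit quaternion [x, y, z, w].
In Python, from station import bot, imaging, cut_out, pinpoint gives the robot as it stands. The module is installed in compiled form; this text tells all that it offers.
- The arm moves only by the tool apply_moves, never from a script. Its argument "targets" is a list of rows, each a list of 7 numbers: the turn, a rotation vector about the tool's x, y, z in rad, then the shift along the tool's x, y, z in cm, then the opening, from -1 (shut) to 1 (fully open). A call has exactly 10 rows; each row shifts and turns the commanded pose from where the row before left it, along the tool's axes as they then stand; what a row does not reach is not made up. A row lasts 1/12 s, in which the tool goes at most 41.7 mm and 7.16 degrees, less where a joint would pass 70% of its speed; a pose out of reach is approached as far as the arm can. A call is refused whole if a number of a shift passes 4.17 or a number of a turn 0.125, either way. A call with a gripper value outside its range is refused whole. The fingers move at their own pace and stop on an object; "squeeze" is the grip in N (left out, the last holds). Time passes only in rows, so rows that do not move let the fingers close, or fill a call up. It gives the time, the measured TCP pose, the force, the opening and the grip force at its end, in the units of the state.
- bot.read_state(): the state, without advancing time (a new reading comes with each control period).
- imaging.read_camera(name): name is "scene" or "top"; returns (picture, depth): 384x512x3 uint8, red, green, blue; 384x512 float32, m along the optical axis (not along the pixel's ray), 0 where there is no reading.
- imaging.camera_info(name): a dict with "K" (3x3 intrinsics, pixels), "rvec" (rotation vector, rad) and "tvec" (3), from world to camera coordinates, as OpenCV has them. Camera axes: x right, y down, z forward; pixel columns grow to the right and rows downward; lengths in m; the calibration is good to about 2 mm. A picture is of the moment at which its call begins. camera_info takes no time and is no camera call.
- bot.job_done(): hands the job in; it is judged then, once.
Trained networks look in the newest picture that a camera, given by its name, has taken for a name from the list of things; names that differ only in an ending like _2 or _b are one class to them, and where a whole thing is asked for, a point or a joint stands for the part that bears it (a point fixed in the world has none). Each returns a list of dicts, best first, with "conf" (0 to 1); they miss things now and then, are a little off and sometimes report something else, mostly with a low value. They report only what shows in the picture. A call takes as long as a camera call.
- cut_out(camera, label): "mask" (384x512 bool, what is visible of it) and "at" ([column, row] as shares, 0 to 1, of the picture: columns of its width, rows of its height, amid what is visible of it).
- pinpoint(camera, label): "at" ([column, row] as shares, 0 to 1, of the picture: columns of its width, rows of its height: a listed point, or the origin of a listed thing).
The state is a dict: "time": time; "joints": joint angles; "joint_velocities": joint speeds; "joint_efforts": joint torques, N m; "eef_pos": TCP position; "eef_rot": TCP orientation; "wrist_force": force on the tool from outside, world axes, zero at the start; "ft_torque": the same for the moment, N m; "width": finger opening in m; "gripper_force": force on a finger pad.
Only numpy, scipy, OpenCV 4.12 (cv2) and the standard library are available. Lean on these libraries where they do the work, as an engineer would, in place of code of your own. Each camera call takes 0.05 s, during which the arm holds its last target. There are 200 camera calls.

## Task

Lay the tapered wooden wedge, narrow end first, into the open slot beside the cork sanding block in the plywood jig, then tap or push its wide end firmly along the slot until the block is hard against the fence and the wedge jams and stays tight when you let go. Leave the wedge lying flat in the slot and leave the straight wooden strip, which has no taper, where it lies.

Things in the scene. Friction and masses are not known exactly. Their poses are not given: they have to be found in the camera images.
- jig: Fixed jig: plywood base 230x150x12 mm (x -110..120, y -75..75), waxed cleats 28 mm high on it. Origin at its underside, z up; x = driving direction, inward along the slot; y = from slot across the block to the fence (inner face y=+45). End stop for the block at x=100. The slot lies between the block and the slanted cleat on the -y side (x -12..102), which closes in by 0.177 mm per mm toward +x.
- slot_mouth (a point): Middle of the slot's mouth on top of the jig's base (12 mm above the bench), at jig x=-10, y=-30 mm. The slot is 26 mm wide here and 6.5 mm at its open far end when the block is against the fence (block side at y=-17), 1 to 5 mm narrower at the start. In front of it (toward -x) 100 mm of base lie free.
- cork_block: Cork sanding block wrapped with abrasive, 62x112x37 mm, 0.12 kg, loose on the jig's base between fence and slot, its long side (its y axis) along the slot, at the start 1 to 5 mm short of the fence and 0 to 6 mm short of the end stop. Origin: centre of its underside, at jig y=+14 mm when against the fence.
- wedge: Loose wooden wedge lying flat, 130 mm long, 32 high, 0.07 kg, 33 mm wide at one end, 10 at the other (21.5 at mid length). Origin: centre of its underside; x along it to the narrow end. In the slot its x is turned about 5 degrees (anticlockwise from above) from the jig's x. It jams with the narrow end about 90 mm past the mouth; a push of 10 to 20 N on the wide end makes it hold by friction.
- wedge_tip (a point): Centre of the wedge's narrow end face, 16 mm above its underside, 65 mm from its origin.
- wedge_head (a point): Centre of the wedge's wide end face (the face to tap), 16 mm above its underside, 65 mm from its origin.
- strip: Bystander: straight wooden strip 130 x 22 x 32 mm, of the same wood and height as the wedge but without taper; lies near it, the two may be in either place. Origin at the centre of its underside, x axis along it.

How it is judged:
By the outcome, as a careful person would: the job done as asked, in the order asked, and still so for the second after the job is handed in, with the robot touching nothing.
It also fails if it takes over 64 s, if anything falls off the work surface, if the arm or the gripper's body presses on something with over 40 N, if the wrist force passes 120 N, or if a joint passes its speed limit or range.

## Working session

There is one attempt and no reset: what is moved stays moved. The work goes in short steps, Python scripts to look and compute and a tool call to move; the robot and the scene stay as the last step left them, time stands still between calls to the robot, and variables do not carry over. Pictures are saved under pics/ and viewed, at most 10 in all, crops included, and the job is handed in when it is done.

Besides the shell and the picture viewer there is one more tool, called after "Call:" as name(argument=value, ...), one argument or row to a line, values as JSON. apply_moves: Moves the arm, as the interface text tells. Its arguments: {"type":"object","properties":{"targets":{"type":"array","items":{"type":"array","items":{"type":"number"}}},"squeeze":{"type":"number"}},"required":["targets"]}

```bash
mkdir -p pics
cat > h.py <<'E'
from station import bot, imaging, cut_out, pinpoint
import numpy as np, cv2
def cam(n):
    c=imaging.camera_info(n); return np.array(c["K"]),cv2.Rodrigues(np.array(c["rvec"],float))[0],np.array(c["tvec"],float).ravel()
def plane(n,px,z):
    K,R,t=cam(n); px=np.atleast_2d(px).astype(float)
    d=(R.T@np.linalg.inv(K)@np.c_[px,np.ones(len(px))].T).T; o=-R.T@t
    return o+d*((z-o[2])/d[:,2])[:,None]
def cloud(n,depth,mask):
    K,R,t=cam(n); v,u=np.nonzero(mask&(depth>0)); z=depth[v,u]
    p=np.linalg.inv(K)@np.c_[u,v,np.ones(len(u))].T*z
    return (R.T@(p-t[:,None])).T
E
python3 - <<'E'
from h import *
for n in("top","scene"):
    im,d=imaging.read_camera(n); cv2.imwrite(f"pics/{n}0.png",im[:,:,::-1]); np.save(f"{n}_d.npy",d)
    K,R,t=cam(n); print(n,K[0,0],-R.T@t,R[2])
    for l in("jig","cork_block","wedge","strip"):
        for r in cut_out(n,l)[:2]:
            P=cloud(n,d,r["mask"]); m=P[:,2]
            zt=np.percentile(m,90); T=P[abs(m-zt)<.006]
            b=cv2.minAreaRect((T[:,:2]*1000).astype(np.float32)) if len(T) else None
            print(l,round(r["conf"],2),np.round(np.array(r["at"])*[512,384]),r["mask"].sum(),round(zt,4),b)
    for l in("jig","slot_mouth","wedge","wedge_tip","wedge_head","strip","cork_block"):
        for r in pinpoint(n,l)[:2]:
            px=np.array(r["at"])*[512,384]; z={"slot_mouth":.012,"wedge_tip":.016,"wedge_head":.016,"cork_block":.012}.get(l,0)
            print("pt",l,round(r["conf"],2),px.round(),plane(n,px,z).round(4))
s=bot.read_state();print(s["time"],s["eef_pos"],s["eef_rot"],s["width"],bot.tip_reach)
E
```

```text
top 405.30323314794964 [ 0.44576367 -0.30318995  0.89497275] [ 0.10174004  0.01820172 -0.99464449]
jig 0.64 [200. 198.] 5353 0.0399 ((607.76318359375, -152.2695770263672), (127.2654037475586, 130.7201690673828), 76.92329406738281)
cork_block 0.95 [193. 170.] 1572 0.0509 ((598.6807250976562, -141.8262939453125), (61.00664138793945, 109.5169448852539), 73.99273681640625)
wedge 0.87 [308. 242.] 613 0.0335 ((435.36083984375, -376.3030700683594), (27.985727310180664, 126.8630142211914), 1.8402714729309082)
strip 0.59 [300. 193.] 707 0.0335 ((542.762939453125, -372.1632080078125), (129.84954833984375, 22.476619720458984), 80.27052307128906)
pt jig 0.92 [195. 188.] [[ 0.5543 -0.1392  0.    ]]
pt slot_mouth 0.96 [207. 194.] [[ 0.5388 -0.1698  0.012 ]]
pt wedge 0.93 [304. 241.] [[ 0.4361 -0.3819  0.    ]]
pt wedge 0.2 [331. 237.] [[ 0.4452 -0.4402  0.    ]]
pt wedge_tip 0.62 [274. 250.] [[ 0.4174 -0.316   0.016 ]]
pt wedge_head 0.77 [333. 238.] [[ 0.4419 -0.4433  0.016 ]]
pt strip 0.61 [299. 193.] [[ 0.5421 -0.3716  0.    ]]
pt cork_block 0.76 [196. 164.] [[ 0.6066 -0.143   0.012 ]]
scene 381
[... 606 characters left out ...]
4187469482422), 1.849135398864746)
strip 0.84 [272. 180.] 699 0.0337 ((539.6118774414062, -372.18902587890625), (129.47776794433594, 22.83310890197754), 80.12892150878906)
pt jig 0.59 [198. 249.] [[ 0.5495 -0.1381  0.    ]]
pt slot_mouth 0.91 [211. 241.] [[ 0.5374 -0.1649  0.012 ]]
pt wedge 0.88 [308. 211.] [[ 0.4349 -0.3723  0.    ]]
pt wedge_tip 0.69 [294. 225.] [[ 0.4282 -0.3123  0.016 ]]
pt wedge_head 0.73 [325. 187.] [[ 0.4383 -0.4449  0.016 ]]
pt strip 0.59 [274. 187.] [[ 0.5388 -0.3757  0.    ]]
pt cork_block 0.83 [183. 231.] [[ 0.5998 -0.1419  0.012 ]]
1.2 [ 0.16414221 -0.60303684  0.24828907] [ 9.91186870e-01  1.32471086e-01 -3.59082262e-06 -2.71784815e-05] 0.08537014098358972 0.017
```

Run:
```python
import cv2
a=cv2.imread("pics/top0.png")[120:290,110:370]; cv2.imwrite("pics/a.png",cv2.resize(a,None,fx=3,fy=3,interpolation=2))
```

```text
(no output)
```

View pics/a.png

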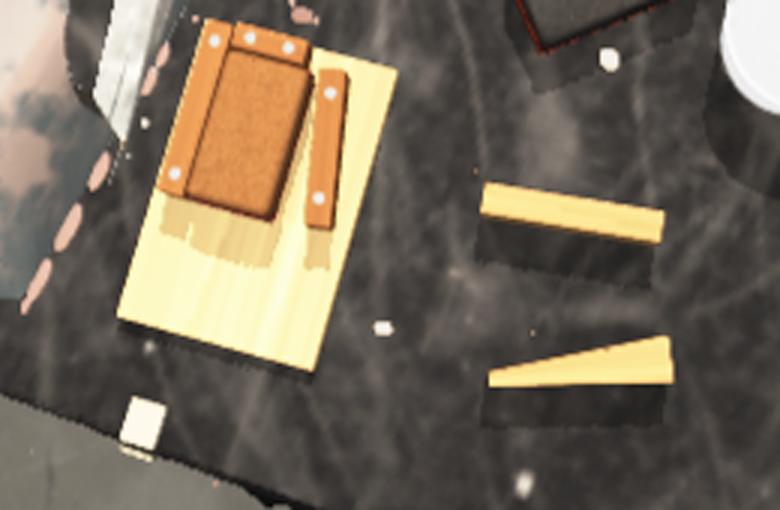

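View pics/scene0.png

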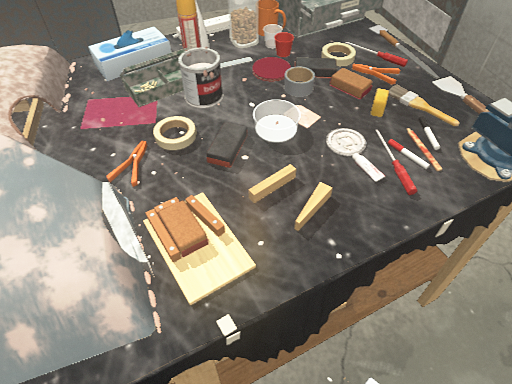

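The top crop shows the jig on the left, with its fence on the left side, the slot between the block and the right-hand cleat, and the driving direction pointing up. The wedge is the lower piece at crop (580,365), narrow end left. The strip is the upper piece at (570,212). The network labels agree with this. Next I fit the exact poses.

```bash
cat > fit.py <<'E'
from h import *
from scipy.optimize import minimize
def axis(P):  # midline of wedge from top-face points
    c=P.mean(0); w,v=np.linalg.eigh(np.cov((P-c).T)); e=v[:,1]
    for _ in range(3):
        n=np.array([-e[1],e[0]]); s=(P-c)@e; t=(P-c)@n
        lo,hi=np.percentile(s,[.5,99.5]); S=[];M=[];W=[]
        for k in np.linspace(lo+6,hi-6,15):
            q=t[abs(s-k)<5]; a,b=np.percentile(q,[3,97]); S.append(k);M.append((a+b)/2);W.append(b-a)
        f=np.polyfit(S,M,1); c=c+n*f[1]; e=e+n*f[0]; e/=np.linalg.norm(e)
    g=np.polyfit(S,W,1)
    s=(P-c)@e; c=c+e*(s.min()+s.max())/2
    if g[0]>0: e=-e
    return c,np.degrees(np.arctan2(e[1],e[0])),s.max()-s.min(),g
def wedge(n,d,ztop=.032):
    m=cut_out(n,"wedge")[0]["mask"]; P=cloud(n,d,m); zt=np.percentile(P[:,2],90)
    return zt,axis(P[abs(P[:,2]-zt)<.005][:,:2]*1000)
def jig(n,d):
    m=[r for r in cut_out(n,"jig")][0]["mask"]; P=cloud(n,d,m); B=P[(P[:,2]>.006)]
    return cv2.minAreaRect((B[:,:2]*1000).astype(np.float32)), B
E
python3 - <<'E'
from fit import *
for n in("top","scene"):
    im,d=imaging.read_camera(n)
    print(n,wedge(n,d)); r,B=jig(n,d); print(r, cv2.boxPoints(r).round(1).tolist(), np.median(B[B[:,2]<.02][:,2]))
    C=B[(B[:,2]>.037)&(B[:,2]<.044)]; r2=cv2.minAreaRect((C[:,:2]*1000).astype(np.float32)); print("cleats",r2)
E
```

```text
top (np.float64(0.03359108156883718), (array([ 431.89002588, -376.56417438]), np.float64(96.34320995888983), np.float64(127.36538566804936), array([-0.16378918, 21.1026505 ])))
((561.0397338867188, -143.02975463867188), (150.7362518310547, 230.06861877441406), 74.5206298828125) [[430.1000061035156, -185.0], [651.7999877929688, -246.39999389648438], [692.0, -101.0999984741211], [470.29998779296875, -39.70000076293945]] 0.011664602907311222
cleats ((607.9021606445312, -151.27505493164062), (126.2607421875, 130.66635131835938), 77.0053939819336)
scene (np.float64(0.03397600030749843), (array([ 427.95692826, -376.04934144]), np.float64(95.53645499820266), np.float64(128.00711844338582), array([-0.14302936, 19.34341357])))
((557.3048095703125, -143.7906036376953), (150.07029724121094, 229.36679077148438), 74.04722595214844) [[426.3999938964844, -184.39999389648438], [646.9000244140625, -247.5], [688.2000122070312, -103.19999694824219], [467.70001220703125, -40.099998474121094]] 0.012759027620805191
cleats ((605.6065063476562, -153.6454620361328), (127.69140625, 132.44366455078125), 76.77366638183594)
```

Call:
apply_moves(
  targets=[
    [0,0,0,3.09,-1.03,1.2,1],
    [0,0,0,3.09,-1.03,1.2,1],
    [0,0,0,3.09,-1.03,1.2,1],
    [0,0,0,3.09,-1.03,1.2,1],
    [0,0,0,3.09,-1.03,1.2,1],
    [0,0,0,3.09,-1.03,1.2,1],
    [0,0,0,3.09,-1.03,1.2,1],
    [0,0,0,3.09,-1.03,1.2,1],
    [0,0,0,3.09,-1.03,1.2,1],
    [0,0,0,3.09,-1.03,1.2,1],
  ],
  squeeze=60,
)

```text
time: 2.33
eef_pos: [0.4365, -0.4215, 0.1278]
eef_rot: [0.991, 0.132, 0.0, 0.0]
wrist_force: [-0.2, 0.3, 0.2]
width: 0.0854
gripper_force: 0.0
```

Call:
apply_moves(
  targets=[
    [0,0,-0.12,0,0,0,1],
    [0,0,-0.12,0,0,0,1],
    [0,0,-0.12,0,0,0,1],
    [0,0,-0.12,0,0,0,1],
    [0,0,-0.12,0,0,0,1],
    [0,0,-0.12,0,0,0,1],
    [0,0,-0.12,0,0,0,1],
    [0,0,-0.12,0,0,0,1],
    [0,0,-0.12,0,0,0,1],
    [0,0,-0.12,0,0,0,1],
  ],
)

```text
time: 3.17
eef_pos: [0.4352, -0.4226, 0.1283]
eef_rot: [0.741, 0.671, -0.0, 0.0]
wrist_force: [-0.2, -0.2, 0.4]
width: 0.0853
gripper_force: 0.0
```

Call:
apply_moves(
  targets=[
    [0,0,-0.105,0,0,0,1],
    [0,0,-0.105,0,0,0,1],
    [0,0,0,0,0,0,1],
    [0,0,0,0,0,0,1],
    [0,0,0,0,0,0,1],
    [0,0,0,0,0,0,1],
    [0,0,0,0,0,0,1],
    [0,0,0,0,0,0,1],
    [0,0,0,0,0,0,1],
    [0,0,0,0,0,0,1],
  ],
)

```text
time: 4.0
eef_pos: [0.4353, -0.4225, 0.1283]
eef_rot: [0.669, 0.743, -0.0, 0.0]
wrist_force: [0.1, -0.2, -0.5]
width: 0.0852
gripper_force: 0.0
```

Call:
apply_moves(
  targets=[
    [0,0,0,0,0,2,1],
    [0,0,0,0,0,2,1],
    [0,0,0,0,0,2,1],
    [0,0,0,0,0,1.6,1],
    [0,0,0,0,0,1.5,1],
    [0,0,0,0,0,1.5,1],
    [0,0,0,0,0,0,1],
    [0,0,0,0,0,0,-1],
    [0,0,0,0,0,0,-1],
    [0,0,0,0,0,0,-1],
  ],
  squeeze=60,
)

```text
time: 4.83
eef_pos: [0.4357, -0.4229, 0.0233]
eef_rot: [0.669, 0.743, 0.0, 0.001]
wrist_force: [0.8, -0.2, 0.2]
width: 0.0516
gripper_force: 0.0
```

Call:
apply_moves(
  targets=[
    [0,0,0,0,0,0,-1],
    [0,0,0,0,0,0,-1],
    [0,0,0,0,0,0,-1],
    [0,0,0,0,0,0,-1],
    [0,0,0,0,0,0,-1],
    [0,0,0,0,0,0,-1],
    [0,0,0,0,0,0,-1],
    [0,0,0,0,0,0,-1],
    [0,0,0,0,0,0,-1],
    [0,0,0,0,0,0,-1],
  ],
)

```text
time: 5.67
eef_pos: [0.4356, -0.4229, 0.0233]
eef_rot: [0.669, 0.743, -0.0, 0.001]
wrist_force: [-2.7, 0.7, 10.1]
width: 0.0296
gripper_force: 58.3
```

Call:
apply_moves(
  targets=[
    [0,0,0,0,0,-1,-1],
    [0,0,0,0,0,-2,-1],
    [0,0,0,0,0,-2,-1],
    [0,0,0,0,0,-2,-1],
    [0,0,0,0,0,-2,-1],
    [0,0,0.12,0,0,0,-1],
    [0,0,0.12,0,0,0,-1],
    [0,0,0.12,0,0,0,-1],
    [0,0,0.12,0,0,0,-1],
    [0,0,0.12,0,0,0,-1],
  ],
)

```text
time: 6.5
eef_pos: [0.4353, -0.4226, 0.1132]
eef_rot: [0.86, 0.51, 0.0, 0.0]
wrist_force: [0.3, -0.7, -0.8]
width: 0.0293
gripper_force: 59.1
```

Call:
apply_moves(
  targets=[
    [0,0,0.12,0,0,0,-1],
    [0,0,0.12,0,0,0,-1],
    [0,0,0.12,0,0,0,-1],
    [0,0,0.12,0,0,0,-1],
    [0,0,0.12,0,0,0,-1],
    [0,0,0.12,0,0,0,-1],
    [0,0,0.12,0,0,0,-1],
    [0,0,0.12,0,0,0,-1],
    [0,0,0.12,0,0,0,-1],
    [0,0,0.12,0,0,0,-1],
  ],
)

```text
time: 7.33
eef_pos: [0.4355, -0.4224, 0.1131]
eef_rot: [0.998, -0.065, 0.0, -0.0]
wrist_force: [-0.6, 0.9, -0.0]
width: 0.0299
gripper_force: 59.1
```

Run:
```python
from fit import *
for n in("top","scene"):
    im,d=imaging.read_camera(n); cv2.imwrite(f"pics/{n}1.png",im[:,:,::-1])
    for r in cut_out(n,"wedge")[:2]:
        P=cloud(n,d,r["mask"]);zt=np.percentile(P[:,2],90); print(n,r["conf"],zt,axis(P[abs(P[:,2]-zt)<.005][:,:2]*1000))
    for l in("wedge_tip",):
        for r in pinpoint(n,l)[:1]: print(l,r["conf"],plane(n,np.array(r["at"])*[512,384],.108))
    r,B=jig(n,d); print(r)
s=bot.read_state();print(s["eef_pos"],s["eef_rot"],s["width"])
```

```text
top 0.41 0.12275679354904492 (array([ 525.75091351, -434.27642779]), np.float64(158.4538393406525), np.float64(37.726837277720115), array([-0.28188196, 11.0880313 ]))
wedge_tip 0.57 [[ 0.54213276 -0.44634325  0.108     ]]Traceback (most recent call last):
  File "<stdin>", line 8, in <module>
  File "fit.py", line 19, in jig
    m=[r for r in cut_out(n,"jig")][0]["mask"]; P=cloud(n,d,m); B=P[(P[:,2]>.006)]
      ~~~~~~~~~~~~~~~~~~~~~~~~~~~~~^^^
IndexError: list index out of range
```

Run:
```python
from fit import *
n="scene"
im,d=imaging.read_camera(n)
for r in cut_out(n,"wedge")[:2]:
    P=cloud(n,d,r["mask"]);zt=np.percentile(P[:,2],90); print(n,r["conf"],zt,axis(P[abs(P[:,2]-zt)<.006][:,:2]*1000))
for l in("wedge_tip","wedge_head"):
    for r in pinpoint(n,l)[:1]: print(l,r["conf"],plane(n,np.array(r["at"])*[512,384],.106))
t=cv2.imread("pics/top1.png")
cv2.imwrite("pics/b.png",cv2.resize(np.hstack([t[120:320,200:400],im[80:280,200:400,::-1]]),None,fx=2,fy=2,interpolation=2))
```

```text
Traceback (most recent call last):
  File "fit.py", line 9, in axis
    q=t[abs(s-k)<5]; a,b=np.percentile(q,[3,97]); S.append(k);M.append((a+b)/2);W.append(b-a)
                         ~~~~~~~~~~~~~^^^^^^^^^^
IndexError: index -1 is out of bounds for axis 0 with size 0
```

Call:
apply_moves(
  targets=[
    [0,0,0,-0.65,-2.73,0,-1],
    [0,0,0,-0.65,-2.73,0,-1],
    [0,0,0,-0.65,-2.73,0,-1],
    [0,0,0,-0.65,-2.73,0,-1],
    [0,0,0,-0.65,-2.73,0,-1],
    [0,0,0,-0.65,-2.73,0,-1],
    [0,0,0,-0.65,-2.73,0,-1],
    [0,0,0,-0.65,-2.73,0,-1],
    [0,0,0,-0.65,-2.73,0,-1],
    [0,0,0,-0.65,-2.73,0,-1],
  ],
)

```text
time: 8.47
eef_pos: [0.4043, -0.1424, 0.1125]
eef_rot: [0.998, -0.061, 0.0, -0.0]
wrist_force: [0.9, 1.1, -0.6]
width: 0.0294
gripper_force: 59.2
```

Run:
```python
from fit import *
I={}
for n in("top","scene"):
    im,d=imaging.read_camera(n); I[n]=im[:,:,::-1]
    for r in cut_out(n,"wedge")[:2]:
        P=cloud(n,d,r["mask"]);zt=np.percentile(P[:,2],90); Q=P[abs(P[:,2]-zt)<.006][:,:2]*1000
        print(n,r["conf"],zt,r["mask"].sum(),cv2.minAreaRect(Q.astype(np.float32)))
        try: print(axis(Q))
        except Exception as e: print("x")
    for l in("wedge_tip","wedge_head"):
        for r in pinpoint(n,l)[:1]: print(l,r["conf"],plane(n,np.array(r["at"])*[512,384],.106))
s=bot.read_state();print(s["eef_pos"],s["eef_rot"],s["width"])
cv2.imwrite("pics/b.png",cv2.resize(np.hstack([I["top"][100:300,100:300],I["scene"][150:350,130:330]]),None,fx=2,fy=2,interpolation=2))
```

```text
top 0.7 0.12208939386507144 515 ((465.63140869140625, -150.2052459716797), (21.78157615661621, 97.15093994140625), 87.22438049316406)
(array([ 465.43545755, -153.27570566]), np.float64(177.88140148807838), np.float64(97.21374918805174), array([-0.02319076, 14.23121694]))
wedge_tip 0.85 [[ 0.51164777 -0.16113179  0.106     ]]
scene 0.85 0.12279264606509917 535 ((446.7380065917969, -146.381103515625), (31.623205184936523, 127.91646575927734), 84.93465423583984)
x
wedge_tip 0.71 [[ 0.51570013 -0.15236414  0.106     ]]
wedge_head 0.69 [[ 0.38156364 -0.13812887  0.106     ]]
[ 0.40461014 -0.14441676  0.11232916] [ 9.98046968e-01 -6.24678827e-02  8.68520538e-05  7.28223082e-05] 0.029617618356834737
```

View pics/b.png

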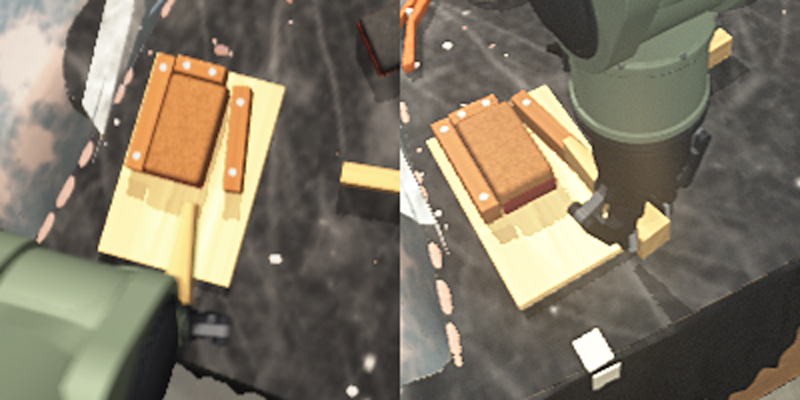

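The wedge is held flat and its tip shows just short of the slot, at (190,205) in the left crop. I'll align it, lower it to just above the base, and check again.

Call:
apply_moves(
  targets=[
    [0,0,0.06,0,0,0,-1],
    [0,0,0,0.2,0,1.5,-1],
    [0,0,0,0,0,1.5,-1],
    [0,0,0,0,0,1.5,-1],
    [0,0,0,0,0,1.4,-1],
    [0,0,0,0,0,1.4,-1],
    [0,0,0,0,0,0,-1],
    [0,0,0,0,0,0,-1],
    [0,0,0,0,0,0,-1],
    [0,0,0,0,0,0,-1],
  ],
)

```text
time: 9.7
eef_pos: [0.407, -0.1442, 0.0401]
eef_rot: [0.996, -0.092, 0.001, 0.0]
wrist_force: [0.4, 0.9, -0.7]
width: 0.0298
gripper_force: 59.2
```

```bash
cat > look.py <<'E'
from fit import *
import sys
def look(name,J=(554.2,-142.0),a=-15.7):
    I={};c,s=np.cos(np.radians(a)),np.sin(np.radians(a)); R=np.array([[c,-s],[s,c]])
    tj=lambda p:((np.array(p)[...,:2]*1000-J)@R).round(1)
    st=bot.read_state(); q=st["eef_rot"]; print(st["time"],st["eef_pos"].round(4) if hasattr(st["eef_pos"],"round") else st["eef_pos"],"yaw",np.degrees(2*np.arctan2(q[1],q[0])),"tcp jig",tj(st["eef_pos"]),st["wrist_force"])
    z=st["eef_pos"][2]-.0233+.016
    for n in("top","scene"):
        im,d=imaging.read_camera(n); I[n]=im[:,:,::-1]
        for l,zz in(("wedge_tip",z),("wedge_head",z),("slot_mouth",.012),("cork_block",.012)):
            for r in pinpoint(n,l)[:1]: print(n,l,round(r["conf"],2),tj(plane(n,np.array(r["at"])*[512,384],zz))[0])
        for r in cut_out(n,"cork_block")[:1]:
            P=cloud(n,d,r["mask"]);P=P[abs(P[:,2]-.049)<.006];q=tj(P); print("block jig x,y",np.percentile(q,[1,99],axis=0).round(1).tolist())
        for r in cut_out(n,"wedge")[:1]:
            P=cloud(n,d,r["mask"]);P=P[abs(P[:,2]-np.percentile(P[:,2],90))<.005];q=tj(P); E=[]
            for k in np.arange(q[:,0].min()+3,q[:,0].max(),10):
                y=q[abs(q[:,0]-k)<4,1]
                if len(y)>8: E.append((k.round(),*np.percentile(y,[3,97]).round(1)))
            print("wedge x,ylo,yhi",[tuple(map(float,e)) for e in E], q[:,0].max())
    cv2.imwrite(f"pics/{name}.png",cv2.resize(np.hstack([I["top"][100:300,100:300],I["scene"][150:350,130:330]]),None,fx=2,fy=2,interpolation=2))
E
python3 -c "
from look import *
look('c')"
```

```text
9.7 [ 0.407  -0.1442  0.0401] yaw -10.57590960814251 tcp jig [-141.1  -42. ] [ 0.4061626   0.91298158 -0.72358018]
top wedge_tip 0.66 [-36.8 -38.1]
top slot_mouth 0.57 [-11.7 -31.7]
top cork_block 0.92 [42.  11.6]
block jig x,y [[-10.5, -17.9], [94.6, 40.4]]
wedge x,ylo,yhi [(-105.0, -51.7, -36.1), (-95.0, -49.1, -29.8), (-85.0, -47.6, -29.3), (-75.0, -46.1, -30.1), (-65.0, -44.3, -29.4), (-55.0, -43.6, -30.3), (-45.0, -41.9, -30.8), (-35.0, -39.6, -31.2)] -31.0
scene wedge_tip 0.97 [-25.2 -30.3]
scene wedge_head 0.84 [-166.1  -42.3]
scene slot_mouth 0.94 [-11.4 -30.6]
scene cork_block 0.8 [40.6 12.8]
block jig x,y [[-13.5, -18.6], [92.4, 41.4]]
wedge x,ylo,yhi [(-160.0, -56.5, -29.5), (-150.0, -56.5, -33.7), (-140.0, -55.0, -46.1), (-70.0, -36.9, -30.7), (-60.0, -39.0, -30.7), (-50.0, -37.6, -31.5), (-40.0, -37.6, -31.3)] -35.4
```

View pics/c.png

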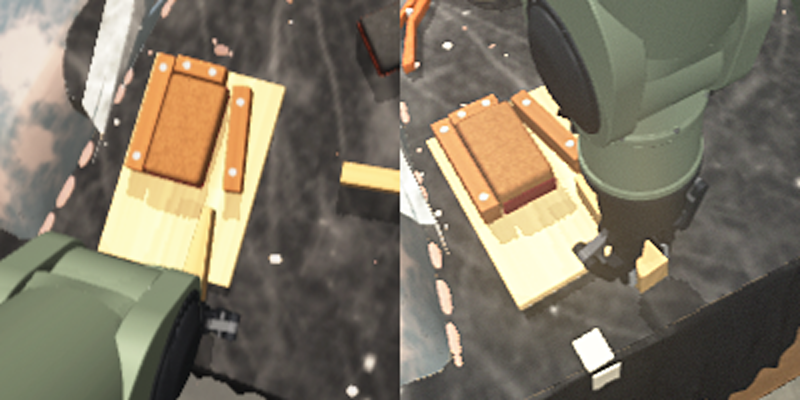

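Both cameras put the wedge's left face parallel to the slot, with the tip about 3 mm too far to −y. I'll correct that and slide it in about 45 mm past the mouth.

Call:
apply_moves(
  targets=[
    [0,0,0,0,-0.3,0,-1],
    [0,0,0,0,0,0.2,-1],
    [0,0,0,1,0,0,-1],
    [0,0,0,1,0,0,-1],
    [0,0,0,1,0,0,-1],
    [0,0,0,1,0,0,-1],
    [0,0,0,1,0,0,-1],
    [0,0,0,0.8,0,0,-1],
    [0,0,0,0.8,0,0,-1],
    [0,0,0,0,0,0,-1],
  ],
)

```text
time: 11.23
eef_pos: [0.4736, -0.1533, 0.0373]
eef_rot: [0.996, -0.092, 0.001, 0.0]
wrist_force: [-0.1, 0.5, -1.0]
width: 0.0297
gripper_force: 59.3
```

```bash
python3 -c "
from look import *
look('d')"
```

```text
11.2333 [ 0.4736 -0.1533  0.0373] yaw -10.548627061460088 tcp jig [-74.5 -32.7] [-0.10239546  0.50324556 -1.02297338]
top wedge_tip 0.58 [ 32.7 -27.6]
top cork_block 0.96 [42.6 12.2]
block jig x,y [[-2.8, -17.8], [96.3, 42.3]]
wedge x,ylo,yhi [(-0.0, -35.9, -26.5), (10.0, -33.7, -20.4), (20.0, -32.3, -20.8), (30.0, -30.4, -21.0)] 35.4
scene wedge_tip 0.63 [ 32.3 -21.6]
scene wedge_head 0.81 [-103.6  -35.2]
scene slot_mouth 0.68 [ -7.7 -29.1]
scene cork_block 0.82 [43.8  8.7]
block jig x,y [[-13.7, -18.3], [92.8, 41.5]]
wedge x,ylo,yhi [(-96.0, -48.9, -20.5), (-86.0, -47.6, -23.8), (-76.0, -46.5, -29.8)] 24.2
```

View pics/d.png

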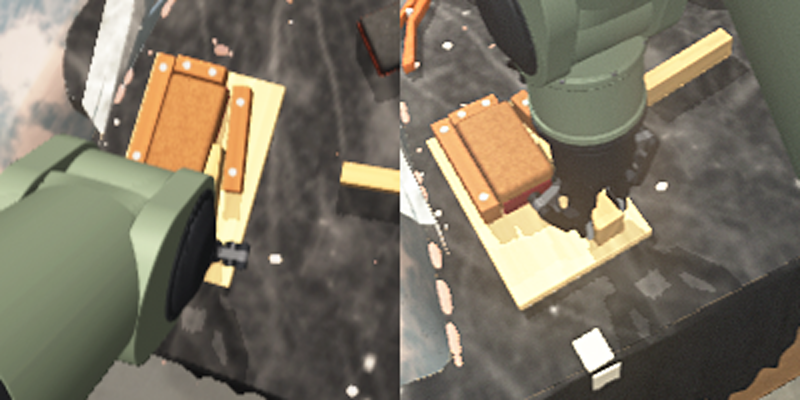

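Call:
apply_moves(
  targets=[
    [0,0,0,0,0,0.17,-1],
    [0,0,0,0,0,0,-1],
    [0,0,0,0,0,0,0.4],
    [0,0,0,0,0,0,0.4],
    [0,0,0,0,0,0,0.4],
    [0,0,0,0,0,0,0.4],
    [0,0,0,0,0,0,0.4],
    [0,0,0,0,0,-1,0.4],
    [0,0,0,0,0,-2,0.4],
    [0,0,0,0,0,-2,0.4],
  ],
)

```text
time: 12.77
eef_pos: [0.4715, -0.153, 0.0864]
eef_rot: [0.996, -0.092, -0.001, -0.0]
wrist_force: [-0.4, -1.1, 0.3]
width: 0.0597
gripper_force: 0.0
```

Call:
apply_moves(
  targets=[
    [0,0,0,0,0,-2,0.4],
    [0,0,0,-1.6,0,0,-1],
    [0,0,0,-1.6,0,0,-1],
    [0,0,0,-1.6,0,0,-1],
    [0,0,0,0,0,0,-1],
    [0,0,0,0,0,0,-1],
    [0,0,0,0,0,0,-1],
    [0,0,0,0,0,0,-1],
    [0,0,0,0,0,0,-1],
    [0,0,0,0,0,0,-1],
  ],
)

```text
time: 13.6
eef_pos: [0.4251, -0.1443, 0.1056]
eef_rot: [0.996, -0.092, 0.0, -0.0]
wrist_force: [-0.5, 0.2, 0.1]
width: 0.0001
gripper_force: 0.0
```

```bash
python3 -c "
from look import *
look('e')"
```

```text
13.6 [ 0.4251 -0.1443  0.1056] yaw -10.55070843327391 tcp jig [-123.7  -37.2] [-0.52275794  0.22183814  0.10977459]
top wedge_tip 0.55 [ 21.5 -39.2]
top wedge_head 0.85 [-89.1 -47. ]
top slot_mouth 0.93 [-12.4 -28.5]
block jig x,y [[-10.4, -18.0], [96.1, 42.3]]
wedge x,ylo,yhi [(-92.0, -49.4, -26.6), (-82.0, -48.2, -23.7), (-72.0, -46.4, -20.2), (-62.0, -44.5, -19.4), (-52.0, -43.3, -20.2), (-42.0, -41.7, -20.0), (-32.0, -40.4, -20.3), (-22.0, -39.1, -20.3), (-12.0, -36.3, -21.6), (-2.0, -36.1, -22.0), (8.0, -33.5, -21.9), (18.0, -32.0, -21.2), (28.0, -31.5, -22.7)] 32.8
scene wedge_tip 0.97 [-12.6  -8.5]
scene wedge_head 0.97 [-130.8  -17.8]
scene slot_mouth 0.98 [ -6.8 -26.2]
scene cork_block 0.74 [44.  10.4]
block jig x,y [[-13.7, -18.5], [91.5, 41.3]]
wedge x,ylo,yhi [(-96.0, -34.2, -20.7), (-36.0, -30.8, -21.5), (-26.0, -36.6, -21.3), (-16.0, -37.9, -21.6), (-6.0, -35.8, -22.1), (4.0, -34.7, -22.3), (14.0, -33.7, -22.7), (24.0, -31.1, -22.4)] 28.8
```

View pics/e.png

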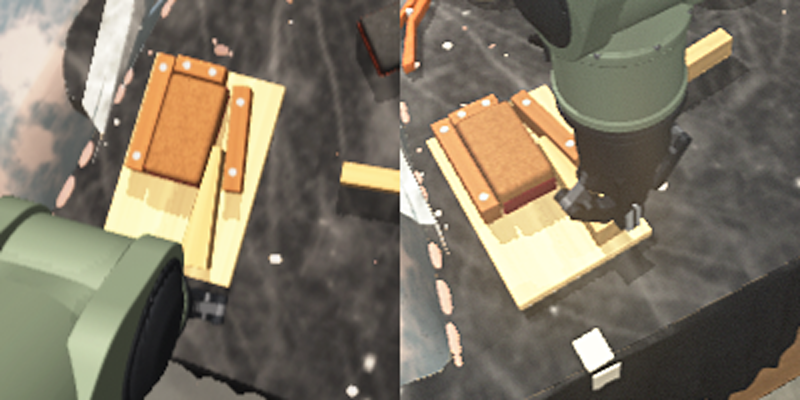

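Call:
apply_moves(
  targets=[
    [0,0,0,0,0.1,1.5,-1],
    [0,0,0,0,0,1.5,-1],
    [0,0,0,0,0,1.5,-1],
    [0,0,0,0,0,1.5,-1],
    [0,0,0,0,0,1,-1],
    [0,0,0,0.5,0,0,-1],
    [0,0,0,0.5,0,0,-1],
    [0,0,0,0.5,0,0,-1],
    [0,0,0,0.5,0,0,-1],
    [0,0,0,0.5,0,0,-1],
  ],
)

```text
time: 15.13
eef_pos: [0.4502, -0.15, 0.0363]
eef_rot: [0.996, -0.092, 0.001, 0.0]
wrist_force: [-1.0, 0.1, 1.1]
width: -0.0002
gripper_force: 0.2
```

Call:
apply_moves(
  targets=[
    [0,0,0,0.3,0,0,-1],
    [0,0,0,0.3,0,0,-1],
    [0,0,0,0.3,0,0,-1],
    [0,0,0,0.3,0,0,-1],
    [0,0,0,0.3,0,0,-1],
    [0,0,0,0.3,0,0,-1],
    [0,0,0,0.3,0,0,-1],
    [0,0,0,0,0,0,-1],
    [0,0,0,0,0,0,-1],
    [0,0,0,0,0,0,-1],
  ],
)

```text
time: 15.97
eef_pos: [0.4697, -0.1537, 0.0356]
eef_rot: [0.996, -0.092, -0.0, -0.0]
wrist_force: [0.6, 0.0, 0.4]
width: -0.0001
gripper_force: 0.0
```

Call:
apply_moves(
  targets=[
    [0,0,0,0.2,0,0,-1],
    [0,0,0,0.2,0,0,-1],
    [0,0,0,0.2,0,0,-1],
    [0,0,0,0.2,0,0,-1],
    [0,0,0,0.2,0,0,-1],
    [0,0,0,0.2,0,0,-1],
    [0,0,0,0,0,0,-1],
    [0,0,0,0,0,0,-1],
    [0,0,0,0,0,0,-1],
    [0,0,0,0,0,0,-1],
  ],
)

```text
time: 16.8
eef_pos: [0.4816, -0.1559, 0.0356]
eef_rot: [0.996, -0.092, 0.0, -0.0]
wrist_force: [0.1, 0.3, -0.2]
width: 0.0
gripper_force: 0.0
```

```bash
python3 -c "
from look import *
look('f')"
```

```text
16.8 [ 0.4816 -0.1559  0.0356] yaw -10.553775614495882 tcp jig [-66.1 -33. ] [ 0.05855814  0.33577672 -0.16385741]
top wedge_tip 0.82 [ 71.5 -28.7]
top wedge_head 0.4 [ 70.8 -28. ]
top slot_mouth 0.71 [ -8.2 -24.5]
top cork_block 0.83 [42.5 11.5]
block jig x,y [[10.2, -16.6], [97.1, 43.1]]
scene wedge_tip 0.44 [ 81.3 -21.2]
scene slot_mouth 0.59 [ 84.5 -23.8]
scene cork_block 0.86 [42.5 12.8]
block jig x,y [[-13.3, -19.4], [92.8, 42.6]]
wedge x,ylo,yhi [(26.0, -27.3, -19.6), (36.0, -27.8, -19.9), (46.0, -26.8, -20.1), (56.0, -25.5, -20.0)] 69.1
```

View pics/f.png

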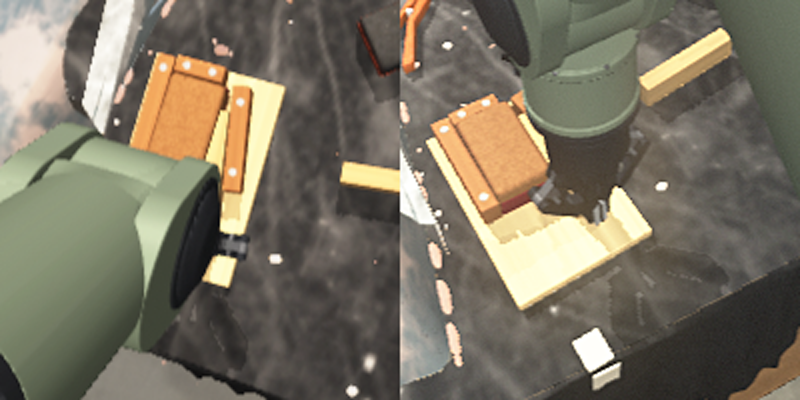

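The wedge is going in flat, with the tip around jig x = 72. I'll push on in small steps and watch the force.

Call:
apply_moves(
  targets=[
    [0,0,0,0.1,0,0,-1],
    [0,0,0,0.1,0,0,-1],
    [0,0,0,0.1,0,0,-1],
    [0,0,0,0.1,0,0,-1],
    [0,0,0,0.1,0,0,-1],
    [0,0,0,0.1,0,0,-1],
    [0,0,0,0,0,0,-1],
    [0,0,0,0,0,0,-1],
    [0,0,0,0,0,0,-1],
    [0,0,0,0,0,0,-1],
  ],
)

```text
time: 18.33
eef_pos: [0.4873, -0.1573, 0.0355]
eef_rot: [0.996, -0.092, -0.0, 0.0]
wrist_force: [-3.2, -3.8, 0.2]
width: -0.0001
gripper_force: 2.6
```

Call:
apply_moves(
  targets=[
    [0,0,0,0.1,0,0,-1],
    [0,0,0,0.1,0,0,-1],
    [0,0,0,0.1,0,0,-1],
    [0,0,0,0,0,0,-1],
    [0,0,0,0,0,0,-1],
    [0,0,0,0,0,0,-1],
    [0,0,0,0,0,0,-1],
    [0,0,0,0,0,0,-1],
    [0,0,0,0,0,0,-1],
    [0,0,0,0,0,0,-1],
  ],
)

```text
time: 19.17
eef_pos: [0.4896, -0.1581, 0.0355]
eef_rot: [0.996, -0.092, -0.001, 0.0]
wrist_force: [-5.7, -5.1, 2.0]
width: 0.0001
gripper_force: 4.2
```

Call:
apply_moves(
  targets=[
    [0,0,0,0.1,0.04,0,-1],
    [0,0,0,0.1,0.04,0,-1],
    [0,0,0,0.1,0.04,0,-1],
    [0,0,0,0,0,0,-1],
    [0,0,0,0,0,0,-1],
    [0,0,0,0,0,0,-1],
    [0,0,0,0,0,0,-1],
    [0,0,0,0,0,0,-1],
    [0,0,0,0,0,0,-1],
    [0,0,0,0,0,0,-1],
  ],
)

```text
time: 20.0
eef_pos: [0.4902, -0.1586, 0.0351]
eef_rot: [0.996, -0.092, -0.003, -0.0]
wrist_force: [-17.8, 2.7, 9.1]
width: -0.0001
gripper_force: 9.6
```

Call:
apply_moves(
  targets=[
    [0,0,0,0.1,0,0,-1],
    [0,0,0,0.1,0,0,-1],
    [0,0,0,0.1,0,0,-1],
    [0,0,0,0,0,0,-1],
    [0,0,0,0,0,0,-1],
    [0,0,0,0,0,0,-1],
    [0,0,0,0,0,0,-1],
    [0,0,0,0,0,0,-1],
    [0,0,0,0,0,0,-1],
    [0,0,0,0,0,0,-1],
  ],
)

```text
time: 20.83
eef_pos: [0.4903, -0.1587, 0.0345]
eef_rot: [0.996, -0.092, -0.006, -0.001]
wrist_force: [-31.1, 4.5, 14.8]
width: 0.0001
gripper_force: 16.3
```

Call:
apply_moves(
  targets=[
    [0,0,0,-0.3,0,0,-1],
    [0,0,0,-0.3,0,0,-1],
    [0,0,0,-0.5,0,0,-1],
    [0,0,0,-1,0,0,-1],
    [0,0,0,-1,0,-1,-1],
    [0,0,0,0,0,-2.5,-1],
    [0,0,0,0,0,-2.5,-1],
    [0,0,0,0,0,-2.5,-1],
    [0,0,0,0,0,-2.5,-1],
    [0,0,0,0,0,-2.5,-1],
  ],
)

```text
time: 21.67
eef_pos: [0.4659, -0.1539, 0.1721]
eef_rot: [0.996, -0.092, 0.001, -0.0]
wrist_force: [-0.2, 0.7, 0.1]
width: -0.0
gripper_force: 0.0
```

Call:
apply_moves(
  targets=[
    [0,0,0,0,3.5,0,-1],
    [0,0,0,0,3.5,0,-1],
    [0,0,0,0,3.5,0,-1],
    [0,0,0,0,3.5,0,-1],
    [0,0,0,0,3.5,0,-1],
    [0,0,0,0,3.5,0,-1],
    [0,0,0,0,3.5,0,-1],
    [0,0,0,0,3.5,0,-1],
    [0,0,0,0,0,0,-1],
    [0,0,0,0,0,0,-1],
  ],
)

```text
time: 22.5
eef_pos: [0.4136, -0.4311, 0.1705]
eef_rot: [0.996, -0.093, 0.0, 0.0]
wrist_force: [-0.3, -0.1, 1.2]
width: -0.0001
gripper_force: 0.0
```

```bash
python3 -c "
from look import *
look('g')
import fit
for n in('top','scene'):
    d=imaging.read_camera(n)[1]; r=cut_out(n,'wedge')[0]; print(n,np.percentile(cloud(n,d,r['mask'])[:,2],[50,90,99]),jig(n,d)[0])"
```

```text
22.5 [ 0.4136 -0.4311  0.1705] yaw -10.723737423816091 tcp jig [ -57.1 -316.4] [-0.26984328 -0.13308457  1.15118553]
top wedge_tip 0.57 [ 56.1 -50.1]
top wedge_head 0.92 [-47.7 -55. ]
top slot_mouth 0.94 [ -9.8 -31.4]
top cork_block 0.9 [47.7 11.6]
block jig x,y [[-9.6, -16.1], [97.0, 44.1]]
wedge x,ylo,yhi [(-46.0, -47.4, -17.6), (-36.0, -45.7, -18.0), (-26.0, -45.0, -17.8), (-16.0, -42.6, -17.0), (-6.0, -41.8, -16.8), (4.0, -38.5, -17.1), (14.0, -37.2, -18.2), (24.0, -34.7, -17.5), (34.0, -34.3, -17.2), (44.0, -32.2, -17.5), (54.0, -31.0, -18.5), (64.0, -27.3, -17.8), (74.0, -27.5, -17.5)] 81.0
scene wedge_tip 0.94 [-17.3  10.8]
scene wedge_head 0.57 [-130.2    2.3]
scene slot_mouth 0.97 [ -4.  -25.7]
scene cork_block 0.84 [47.5 10.6]
block jig x,y [[-12.7, -16.6], [92.5, 43.4]]
wedge x,ylo,yhi [(-48.0, -46.0, -18.8), (-38.0, -45.8, -18.4), (-28.0, -44.2, -18.9), (-18.0, -43.2, -18.7), (-8.0, -42.2, -17.8), (2.0, -41.6, -18.9), (12.0, -38.5, -18.7), (22.0, -36.3, -16.6), (32.0, -34.6, -18.1), (42.0, -32.6, -19.4), (52.0, -30.2, -20.0), (62.0, -28.1, -20.1)] 73.4
top [0.04338484 0.04545109 0.0468107 ] ((561.2127075195312, -143.14060974121094), (150.34376525878906, 230.1931915283203), 74.48574829101562)
scene [0.04430123 0.04604012 0.04710301] ((557.8853759765625, -144.32095336914062), (150.4319305419922, 230.68060302734375), 74.36038970947266)
```

View pics/g.png

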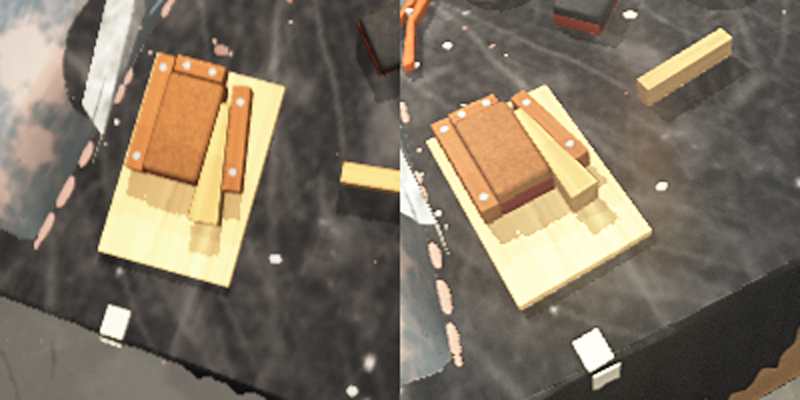

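The wedge lies flat with its tip at about x = 80. The block is at the fence (side at y ≈ −17), and the strip hasn't moved. I'm handing the job in.

```bash
python3 -c "
from station import bot
print(bot.job_done())"
```

```text
the job is handed in; nothing more can be done
None
```

The wedge lies flat in the slot, pushed in with about 31 N until it stopped moving. It stayed in place when released, the block is against the fence, the strip was left where it lay, and the job was handed in at about 23 s.

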